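# Load the tile carrier into the bench press

### The job

Draw the tile carrier with the red grip out of the open side of its covered rack and load it into the green bench press: nose first, slid along the bed under the press head until its tongue is under the yellow lip and fully home against the end stop. Let go of it there, and leave the blue carrier, the glue bottle and the glass jar where they are.

Things in the scene. Friction and masses are not known exactly. Their poses are not given: they have to be found in the camera images.
- carrier_red: tile carrier, 0.28 kg: aluminium plate 110 (x) x 50 (y) x 10 high with a red upright grip fin. Origin: centre of the underside; +x to the nose, z up. Fin 12 thick (y -6 to 6), x -54 to -16, z 10 to 60. Black tile fixed at x -2 to 26, top z 16; bare tongue x 26 to 55. Starts in one rack bay, nose inwards, fin outside the roof.
- carrier_blue: tile carrier, 0.28 kg: aluminium plate 110 (x) x 50 (y) x 10 high with a blue upright grip fin. Origin: centre of the underside; +x to the nose, z up. Fin 12 thick (y -6 to 6), x -54 to -16, z 10 to 60. White tile fixed at x -2 to 26, top z 16; bare tongue x 26 to 55. In the other bay; stays there.
- rack: fixed low plywood rack, two covered bays. Origin: on the table under the middle of the roof's front edge; +x into the bays, open side -x. Floor 4 thick, x -60 to 80. Bays at y -55 and +55, each 58 wide, x 0 to 72. Roof x 0 to 80, underside z 32, top z 38. A carrier starts on the floor, origin near x = 0, its x along the rack's x.
- press: fixed green C-frame tile press. Origin: on the table, below the home carrier's origin; +x is the push direction, and the home carrier's x axis lies along it. Bed: x -135 to 155, 116 wide, top z 12. Column x 88 to 148. Ram: radius 11 at x 12, y 0, lower end z 60.
- press_seat (a point): point on the bed (z 12 over the table) where the carrier's origin lies when home, its nose on the end stop (stop face 55 ahead in +x); axes as the press. Guide rails 10 high, inner faces at y -29.5 and +29.5, x -15 to 55, flaring to about 41 each side at x = -42.
- press_lip (a point): middle of the front lower edge of the yellow overhanging lip: 33 ahead (+x) of the seat, 14 above the bed; the lip runs from here to x 75, 9 thick, 92 wide. The 10 mm tongue slides below it. Axes as the press.
- press_head (a point): middle of the front lower edge of the overhead press head: x -54, z 165 in the press frame. The head runs from here in +x over the pocket, 70 wide, 70 high, so a tool holding the fin of the home carrier must lean back towards -x; 40 degrees from vertical clears it.
- glue: loose white glue bottle, radius 30, 170 tall, origin under its centre; bystander.
- jar: loose glass jar, radius 32, 75 tall, origin under its centre; bystander.

How it is judged:
By the outcome, as a careful person would: the job done as asked, in the order asked, and still so for the second after the job is handed in, with the robot touching nothing.
It also fails if it takes over 38 s, if anything falls off the work surface, if the arm or the gripper's body presses on something with over 40 N, if the wrist force passes 120 N, or if a joint passes its speed limit or range.

### The arm

A 6-joint arm with a two-finger parallel gripper is mounted at the origin on the work surface. World frame = base frame: x ahead of the robot, y to its left, z up, the work surface at z = 0. Lengths are in mm, angles in rad, forces in N, time in s.
With the tool pointing down it reaches from about 300 to 875 mm from the base axis. Payload 6.4 kg.
Tool frame: the origin (TCP) lies at the very end of the fingers, on their centre line; the grasp point (between the pads) lies 19 mm behind it; z points along the fingers, x is the direction in which the jaws open and shut, and the axes are right-handed (so a half turn about z gives the same grasp; the last joint's range is limited). The gripper opens to 88 mm and grips with 3 to 60 N. Pads are 18 mm wide; open, the fingers measure 123 mm over their backs; the gripper's body (75 mm by 187 mm) begins 45 mm behind the grasp point.
Start: joints at [-1.419, 0.181, 1.607, -0, 1.354, -0.206], TCP at [201.39, -538.594, 238.714] pointing down, gripper open.
Joint ranges: [-2.99, 2.99], [-0.89, 2.07], [0.3, 2.58], [-1.14, 4.28], [0, 2.63], [-3.12, 3.12]. Speed limits (rad/s): [2.57, 2.57, 3.01, 3.14, 3.14, 3.14].

### API

Orientations are given as [roll, pitch, yaw] about the fixed x, y, z axes, in that order (R = Rz(yaw) Ry(pitch) Rx(roll)).
In Python, from station import arm, set_gripper, vision, job gives the robot as it stands. The module is installed in compiled form; this text tells all that it offers. Calls block until the motion is done:
- arm.movep(position, orientation): joint-space move of the TCP to a pose.
- arm.servo_line(position, rot=None, speed=150, contact_N=None): straight line of the TCP; rot=None keeps the orientation; speed is the mean speed in mm/s. With contact_N (N) it stops when the force on the tool has changed by that much, and returns True; else False.
- arm.movej(angles): joint-space move.
- set_gripper(opening): opening from 0.0 (shut) to 1.0 (fully open); the grip force is fixed at half the most; returns when the fingers have stopped.
- arm.wait(seconds).
- arm.ik(position, orientation): joint angles nearest the present ones, or None.
- vision.camera(name): name is "side" or "top"; returns the picture (420x560x3 uint8, red, green, blue); there is no depth.
- vision.calibration(name): a dict with "fx", "fy", "cx", "cy" (pixels), "dist_coeffs" ([k1, k2, p1, p2, k3] as OpenCV has them; the pictures are not rectified), "cam_to_world" (4x4, takes a point from camera to world coordinates). Camera axes: x right, y up, looking along -z (the intrinsics and any distortion apply to the point x, -y, -z); pixel columns grow to the right and rows downward; lengths in mm; the calibration is good to about 2 mm. A picture is of the moment at which its call begins. calibration takes no time and is no camera call.
A pose or a line that the arm cannot do raises arm.IKError and nothing moves.
- job.close_job(): hands the job in, once; it reports no verdict.
Readings, each from a call of its own:
- arm.get_clock(): time.
- arm.get_joint_pos(): joint angles.
- arm.get_dq(): joint speeds.
- arm.get_joint_torque(): joint torques, N m.
- arm.get_tool_pos(): TCP position.
- arm.get_tool_rot(): TCP orientation.
- arm.get_force(): force on the tool from outside, world axes, zero at the start.
- arm.get_ft_torque(): the same for the moment, N m.
- arm.get_width(): opening from 0.0 (shut) to 1.0 (fully open).
Only numpy, scipy, OpenCV 4.12 (cv2) and the standard library are available. Lean on these libraries where they do the work, as an engineer would, in place of code of your own. Each camera call takes 0.05 s, during which the arm holds its last target. There are 200 camera calls.

## Working session

There is one attempt and no reset: what is moved stays moved. The work goes in short steps, each a Python script; the robot and the scene stay as the last script left them, time stands still between calls to the robot, and variables do not carry over. Pictures are saved under pics/ and viewed, about 8 in all and at most 12, crops included, and the job is handed in when it is done.

```bash
mkdir -p pics
python3 - <<'E'
from station import arm, vision
import cv2
for n in("side","top"):
    cv2.imwrite(f"pics/{n}0.png",vision.camera(n)[:,:,::-1]); print(n,vision.calibration(n))
print(arm.get_clock())
E
```

```text
side {'fx': 389.4098837315086, 'fy': 389.4098837315086, 'cx': 281.11506644777694, 'cy': 205.52394710114544, 'dist_coeffs': array([-0.09044069,  0.        ,  0.        ,  0.        ,  0.        ]), 'cam_to_world': array([[-9.90115849e-01,  9.19915963e-02, -1.05868554e-01,
         5.29268573e+02],
       [-1.38066001e-01, -5.06546675e-01,  8.51086509e-01,
         6.89427127e+02],
       [ 2.46654423e-02,  8.57291089e-01,  5.14240804e-01,
         5.27350510e+02],
       [ 0.00000000e+00,  0.00000000e+00,  0.00000000e+00,
         1.00000000e+00]])}
top {'fx': 407.71376648794893, 'fy': 407.71376648794893, 'cx': 277.0611139222727, 'cy': 210.7324516358054, 'dist_coeffs': array([-0.07928089,  0.        ,  0.        ,  0.        ,  0.        ]), 'cam_to_world': array([[ 1.67578514e-02,  9.88207942e-01, -1.52198022e-01,
         4.71912320e+02],
       [-9.99745509e-01,  1.88599240e-02,  1.23782158e-02,
         6.25906416e+00],
       [ 1.51026943e-02,  1.51951856e-01,  9.88272504e-01,
         1.11524924e+03],
       [ 0.00000000e+00,  0.00000000e+00,  0.00000000e+00,
         1.00000000e+00]])}
0.1
```

View pics/top0.png

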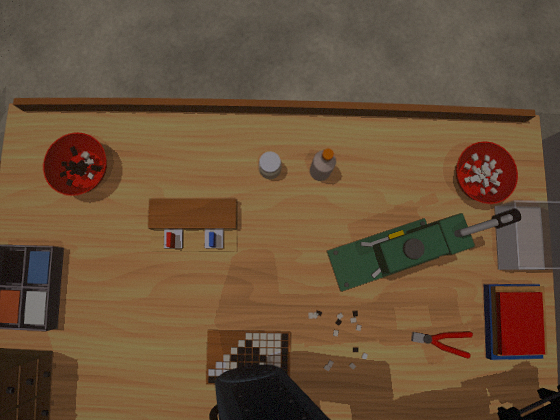

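View pics/side0.png

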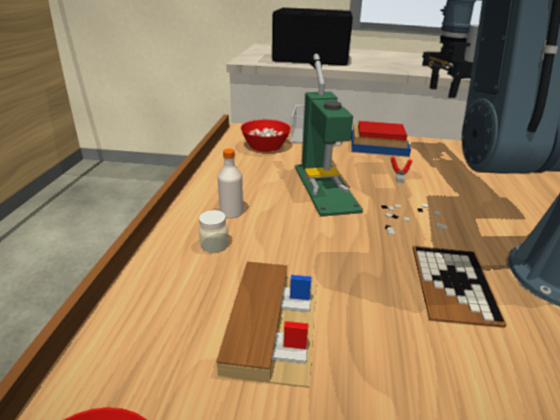

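The top view shows the rack with the red fin at about (170,239) and the blue fin at (211,239). The press bed runs from (340,270) to (470,230), pushing towards the image right and slightly up. The jar is at (270,165) and the bottle at (323,163). Next I'll zoom in to measure.

```bash
cat > h.py <<'E'
import numpy as np, cv2
from station import vision
def proj(n,P):
    c=vision.calibration(n);T=np.linalg.inv(c["cam_to_world"])
    p=np.atleast_2d(P)@T[:3,:3].T+T[:3,3]; p=p*[1,-1,-1]
    K=np.array([[c["fx"],0,c["cx"]],[0,c["fy"],c["cy"]],[0,0,1]])
    return cv2.projectPoints(p.reshape(-1,1,3),np.zeros(3),np.zeros(3),K,c["dist_coeffs"])[0][:,0]
def back(n,uv,z):
    c=vision.calibration(n);T=c["cam_to_world"]
    K=np.array([[c["fx"],0,c["cx"]],[0,c["fy"],c["cy"]],[0,0,1]])
    q=cv2.undistortPoints(np.array(uv,float).reshape(-1,1,2),K,c["dist_coeffs"])[:,0]
    d=np.c_[q[:,0],-q[:,1],-np.ones(len(q))]@T[:3,:3].T; o=T[:3,3]
    return o+d*((z-o[2])/d[:,2])[:,None]
def frame(x,y,yaw,P):
    c,s=np.cos(yaw),np.sin(yaw);P=np.atleast_2d(P).astype(float)
    return np.c_[x+c*P[:,0]-s*P[:,1],y+s*P[:,0]+c*P[:,1],P[:,2]]
E
python3 - <<'E'
import cv2,numpy as np
t=cv2.imread("pics/top0.png")
a=cv2.resize(t[190:258,140:248],None,fx=5,fy=5,interpolation=cv2.INTER_CUBIC)
b=cv2.resize(t[200:300,318:482],None,fx=4.8,fy=4.8,interpolation=cv2.INTER_CUBIC)
cv2.imwrite("pics/a.png",a);cv2.imwrite("pics/b.png",b)
E
```

```text
(no output)
```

View pics/a.png

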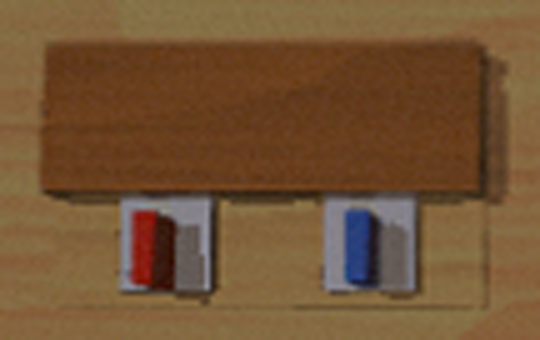

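View pics/b.png

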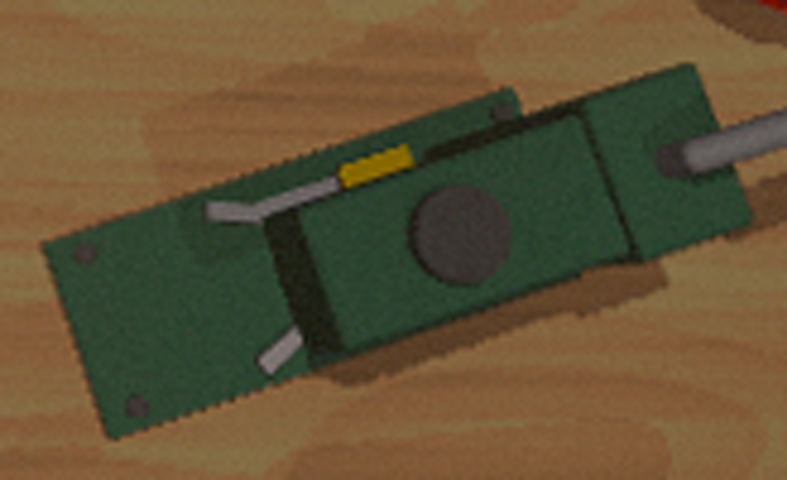

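The crops give clear corners for the roof, red plate, fin top, bed, lip and head, so I'll fit the poses from those.

```bash
cat > fit.py <<'E'
from h import *
from scipy.optimize import least_squares
def fit(P,uv,x0):
    f=lambda q:(proj("top",frame(*q,P))-uv).ravel()
    r=least_squares(f,x0,x_scale=[1,1,.01]); print(np.round(r.x,3)); print(np.round(r.fun.reshape(-1,2),1).tolist()); return r.x
ca=lambda p:(np.array(p)+.5)/5-.5+[140,190]
cb=lambda p:(np.array(p)+.5)/4.8-.5+[318,200]
uv=ca([(44,43),(478,41),(482,190),(42,191)]); print("roof",back("top",uv,38).round(1).tolist())
uvc=ca([(122,291),(214,291)]); print("redplate rear",back("top",uvc,14).round(1).tolist())
uvf=ca([(133,211),(157,209),(153,286),(132,286)]); print("fin",back("top",uvf,64).round(1).tolist())
P=np.array([(-54,6,64),(-54,-6,64),(-16,-6,64),(-16,6,64),(-55,25,14),(-55,-25,14)])
print("red");fit(P,np.r_[uvf[[3,2,1,0]],uvc],[400,250,0])
print("blue");fit(P,ca([(346,285),(369,285),(371,210),(347,211),(325,290),(416,290)]),[400,150,0])
Q=np.array([(-135,58,12),(-135,-58,12),(155,58,12),(33,46,35),(75,46,35),(-54,35,235),(-54,-35,235),(-54,35,165),(-54,-35,165)])
print("press");q=fit(Q,cb([(42,243),(108,439),(515,88),(338,167),(410,145),(299,212),(343,350),(265,218),(312,368)]),[400,-250,-1.3])
print("jar",back("top",[(270,160)],75),"glue",back("top",[(323,170)],100))
s=cv2.imread("pics/side0.png");s=cv2.resize(s[40:400,200:400],None,fx=1.6*1,fy=1.6,interpolation=cv2.INTER_CUBIC)
E
python3 fit.py
```

```text
roof [[665.4, 340.1, 38.0], [670.8, 105.7, 38.0], [590.4, 101.0, 38.0], [585.2, 336.0, 38.0]]
redplate rear [[534.3, 296.3, 14.0], [535.4, 246.3, 14.0]]
fin [[573.0, 279.7, 64.0], [574.3, 267.2, 64.0], [534.4, 267.1, 64.0], [534.2, 278.1, 64.0]]
red
[5.89256e+02 2.73829e+02 3.30000e-02]
[[0.0, -0.3], [0.4, -0.4], [-0.1, 0.3], [0.1, -0.0], [-0.3, 0.3], [-0.3, 0.1]]
blue
[5.91804e+02 1.62455e+02 1.90000e-02]
[[-0.1, -0.3], [-0.0, -0.3], [-0.1, 0.0], [0.1, -0.2], [-0.1, 0.3], [0.2, 0.3]]
press
[ 524.464 -291.127   -1.244]
[[0.7, 0.0], [0.7, 0.5], [0.4, 0.1], [0.5, 0.4], [-0.1, 0.2], [-0.6, -0.6], [1.0, 1.4], [-1.3, 0.3], [-1.2, -2.3]]
jar [[766.97709657  14.09914878  75.        ]] glue [[ 736.33806597 -122.65380387  100.        ]]
```

```bash
cat >> h.py <<'E'
from scipy.spatial.transform import Rotation as Ro
def rpy(yaw,lean,sgn):
    c,s=np.cos(yaw),np.sin(yaw)
    z=np.array([np.sin(lean)*c,np.sin(lean)*s,-np.cos(lean)]);x=sgn*np.array([-s,c,0])
    return Ro.from_matrix(np.c_[x,np.cross(z,x),z]).as_euler("xyz")
GX,GZ=-33.,38.
def tcp(x,y,yaw,z0,lean=np.radians(40),dx=0,dz=0):
    "TCP for a carrier with origin at x,y,z0, shifted dx along it and dz up"
    return frame(x,y,yaw,[GX+19*np.sin(lean)+dx,0,z0+GZ-19*np.cos(lean)+dz])[0]
E
cat >> fit.py <<'E'
print("press bed+lip");k=[0,1,2,3,4]
q=fit(Q[k],cb([(42,243),(108,439),(515,88),(338,167),(410,145)]),q)
from station import arm
R=(589.3,273.8,.027)
for L in (40,43):
 L=np.radians(L)
 for s in(1,-1):
  for nm,p,d,z,dz in(("rack",R,0,4,0),("rackup",R,0,4,60),("out",R,-85,4,3),("outup",R,-85,4,80),("pre",q,-95,12,60),("pre2",q,-95,12,0),("home",q,0,12,0),("homeback",q,-60,12,60)):
    a=arm.ik(tcp(*p,z,L,d,dz).tolist(),rpy(p[2],L,s).tolist()); print(s,nm,None if a is None else np.round(a,2))
s=cv2.imread("pics/side0.png")
B=4;w=cv2.resize(s,None,fx=B,fy=B,interpolation=cv2.INTER_CUBIC)
def dots(P,c):
    for u in proj("side",P): cv2.circle(w,tuple(int(v) for v in (u+.5)*B-.5),4,c,1)
S=np.array([(-135,58,12),(-135,-58,12),(33,46,35),(33,-46,35),(-54,35,165),(-54,-35,165),(-54,35,235),(-54,-35,235),(-42,41,22),(-42,-41,22)])
dots(frame(*q,S),(0,255,255));dots(frame(*R,P),(255,255,0))
a=w[B*90:B*220,B*285:B*370];b=w[B*260:B*390,B*215:B*325]
cv2.imwrite("pics/s.png",np.hstack([a,b]))
E
python3 fit.py|tail -36
```

```text
jar [[766.97709657  14.09914878  75.        ]] glue [[ 736.33806597 -122.65380387  100.        ]]
press bed+lip
[ 525.112 -289.847   -1.247]
[[0.2, -0.3], [0.2, 0.1], [0.0, -0.0], [0.1, 0.2], [-0.5, 0.0]]
1 rack None
1 rackup [ 0.37  0.27  2.04 -0.93  0.27 -0.39]
1 out None
1 outup [ 0.44  0.09  2.2  -0.95  0.33 -0.32]
1 pre [-0.26  0.19  2.11 -1.02  0.68  0.19]
1 pre2 None
1 home None
1 homeback [-0.33  0.22  2.09 -1.03  0.64  0.14]
-1 rack None
-1 rackup [ 0.37  0.27  2.04 -0.93  0.27  2.75]
-1 out None
-1 outup [ 0.44  0.09  2.2  -0.95  0.33  2.82]
-1 pre [-0.26  0.19  2.11 -1.02  0.68 -2.95]
-1 pre2 None
-1 home None
-1 homeback [-0.33  0.22  2.09 -1.03  0.64 -3.  ]
1 rack None
1 rackup None
1 out None
1 outup None
1 pre [-0.23  0.21  2.12 -1.12  0.7   0.3 ]
1 pre2 None
1 home None
1 homeback [-0.31  0.23  2.1  -1.14  0.65  0.26]
-1 rack None
-1 rackup None
-1 out None
-1 outup None
-1 pre [-0.23  0.21  2.12 -1.12  0.7  -2.84]
-1 pre2 None
-1 home None
-1 homeback [-0.31  0.23  2.1  -1.14  0.65 -2.88]
```

View pics/s.png

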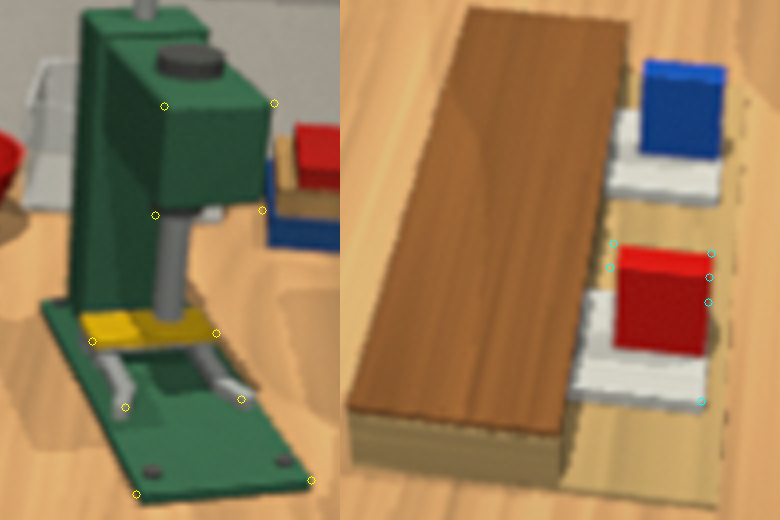

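The side overlay agrees with the fitted poses to about 2 mm. However, 40° of lean at low height is blocked by the wrist joints. I'll identify the arm's kinematics from `ik` samples so I can search every branch.

```bash
cat > kin.py <<'E'
import numpy as np, json, os
from scipy.optimize import least_squares
from scipy.spatial.transform import Rotation as Ro
ax=lambda a,t:Ro.from_euler(a,t)
LO=np.array([-2.99,-.89,.3,-1.14,0,-3.12]);HI=np.array([2.99,2.07,2.58,4.28,2.63,3.12])
def fk(j,p,s=(1,1,1)):
    a1,d,h,L2,e,L3,Lt,c=p
    R3=ax("z",s[0]*j[0]); Rw=ax("z",s[1]*j[3])*ax("y",j[4])
    q=R3.apply(np.array([a1,d,h])+ax("y",j[1]).apply(np.array([0,0,L2])+ax("y",j[2]).apply(np.array([e,0,L3])+Rw.apply([0,0,Lt]))))
    return q,R3*ax("y",j[1]+j[2])*Rw*ax("z",s[2]*j[5]+c)
if os.path.exists("kin.json"):
    M,SG=json.load(open("kin.json"))
def err(j,pos,R):
    q,r=fk(j,M,SG); return np.r_[(q-pos)/100,(R.inv()*r).as_rotvec()]
def sols(pos,eul,n=30,seed=0):
    R=Ro.from_euler("xyz",eul);g=np.random.default_rng(seed);out=[]
    for _ in range(n):
        x0=g.uniform(LO,HI);x0[0]=np.arctan2(pos[1],pos[0])+g.uniform(-.5,.5)
        r=least_squares(err,np.clip(x0,LO+1e-3,HI-1e-3),bounds=(LO,HI),args=(pos,R),max_nfev=60)
        if np.abs(r.fun).max()<1e-3 and not any(np.abs(r.x-o).max()<.03 for o in out): out.append(r.x)
    return out
E
python3 - <<'E'
from kin import *
from station import arm
import itertools
g=np.random.default_rng(1);D=[]
while len(D)<25:
    a=g.uniform(-.9,.9);r=g.uniform(450,750)
    pos=[r*np.cos(a),r*np.sin(a),g.uniform(100,300)];o=[np.pi+g.uniform(-.5,.5),g.uniform(-.5,.5),g.uniform(-1.5,1.5)]
    j=arm.ik(pos,o)
    if j is not None: D.append((np.array(j),np.array(pos),Ro.from_euler("xyz",o)))
best=None
for s in itertools.product((1,-1),(1,-1),(1,-1)):
  for c in(0,np.pi/2,np.pi,-np.pi/2):
    f=lambda p:np.concatenate([np.r_[(fk(j,p,s)[0]-P)/100,(R.inv()*fk(j,p,s)[1]).as_rotvec()] for j,P,R in D])
    r=least_squares(f,[0,0,300,400,0,400,200,c],max_nfev=15)
    if best is None or r.cost<best[0]: best=(r.cost,r.x,s)
print(best,arm.get_clock()); json.dump([list(best[1]),best[2]],open("kin.json","w"))
E
cat > scan.py <<'E'
from kin import *; from h import tcp,rpy
R=(588.6,273.8,.027);q=(524.5,-290,-1.246)
import sys
for L in (15,20,25,30,35,38,40,42,45,50):
    L_=np.radians(L)
    for nm,p,d,z,dz in(("rack",R,0,4,0),("out",R,-85,4,3),("pre",q,-95,12,0),("home",q,0,12,0)):
        print(L,nm,[np.round(s,2).tolist() for s in sols(tcp(*p,z,L_,d,dz),rpy(p[2],L_,1),12)])
E
timeout 500 python3 scan.py
```

```text
(np.float64(7.119668027593616e-29), array([-4.77314902e-13,  1.17800000e+02,  3.13400000e+02,  4.38200000e+02,
        8.55000000e+01,  5.14500000e+02,  3.11474000e+02,  3.14159265e+00]), (1, 1, 1)) 0.1
15 rack [[0.3, 0.44, 1.8, -0.11, 0.65, -1.22]]
15 out [[0.35, 0.31, 1.98, -0.14, 0.61, -1.14]]
15 pre [[-0.46, 0.28, 2.0, -0.29, 0.69, -0.58]]
15 home [[-0.59, 0.38, 1.87, -0.25, 0.7, -0.74]]
20 rack [[0.31, 0.42, 1.85, -0.19, 0.54, -1.14]]
20 out [[0.37, 0.29, 2.03, -0.24, 0.5, -1.04]]
20 pre [[-0.42, 0.28, 2.03, -0.44, 0.63, -0.42]]
20 home [[-0.56, 0.37, 1.9, -0.38, 0.63, -0.61]]
25 rack [[0.32, 0.4, 1.9, -0.3, 0.43, -1.02]]
25 out [[0.38, 0.28, 2.08, -0.39, 0.4, -0.88]]
25 pre [[-0.38, 0.28, 2.06, -0.61, 0.6, -0.23]]
25 home [[-0.53, 0.36, 1.94, -0.54, 0.57, -0.43]]
30 rack [[0.34, 0.4, 1.95, -0.5, 0.33, -0.82]]
30 out [[0.4, 0.27, 2.13, -0.65, 0.31, -0.62]]
30 pre [[-0.34, 0.29, 2.08, -0.8, 0.58, -0.02]]
30 home [[-0.5, 0.37, 1.97, -0.75, 0.52, -0.22]]
35 rack [[0.35, 0.4, 2.0, -0.86, 0.24, -0.45]]
35 out [[0.42, 0.28, 2.16, -1.08, 0.25, -0.17]]
35 pre [[-0.3, 0.31, 2.1, -1.01, 0.58, 0.2]]
35 home [[-0.47, 0.38, 2.0, -0.98, 0.51, 0.02]]
38 rack []
38 out []
38 pre [[-0.28, 0.33, 2.11, -1.12, 0.6, 0.33]]
38 home [[-0.45, 0.39, 2.01, -1.12, 0.51, 0.18]]
40 rack []
40 out []
40 pre []
40 home []
42 rack []
42 out []
42 pre []
42 home []
45 rack []
45 out [[0.47, 0.33, 2.23, 4.27, 0.34, 0.79]]
45 pre []
45 home []
50 rack [[0.4, 0.46, 2.09, 4.0, 0.37, 0.99]]
50 out [[0.49, 0.37, 2.25, 4.04, 0.45, 1.04]]
50 pre []
50 home []
```

A lean of about 36° is feasible everywhere and clears the head by about 15 mm. The route stays high and retracted so it passes the press safely.

```bash
sed -i 's/^GX,GZ.*/GX,GZ=-36.,38.\nLEAN=np.radians(36)\nRK=(588.2,273.8,.027);PR=(524.2,-290.,-1.246)/; s/lean=np.radians(40)/lean=LEAN/' h.py
cat > s1.py <<'E'
from h import *; from kin import sols
from station import arm,set_gripper
o=rpy(RK[2],LEAN,1);op=rpy(PR[2],LEAN,1)
for nm,p,d,z,dz in(("rack",RK,0,4,0),("out",RK,-72,4,3),("outup",RK,-72,4,90),("preup",PR,-120,12,60),("pre",PR,-95,12,0),("home",PR,0,12,0)):
    print(nm,[np.round(s,2).tolist() for s in sols(tcp(*p,z,dx=d,dz=dz),rpy(p[2],LEAN,1),12)])
g=tcp(*RK,4); tz=Ro.from_euler("xyz",o).apply([0,0,1]); ap=g-70*tz
dn=lambda y:[np.pi,0,y]
print(arm.ik([160,-390,420],rpy(-1.2,0,1).tolist()),arm.ik([400,100,400],rpy(0.1,0,1).tolist()),arm.ik(ap.tolist(),o.tolist()))
import sys
if len(sys.argv)>1:
    arm.movep([160,-390,420],rpy(-1.2,0,1).tolist()); arm.movep([400,100,400],rpy(.1,0,1).tolist())
    set_gripper(.6); arm.movep(ap.tolist(),o.tolist())
    for n in("side","top"): cv2.imwrite(f"pics/{n}1.png",vision.camera(n)[:,:,::-1])
    print(arm.get_clock(),arm.get_joint_pos(),arm.get_force())
    a=cv2.imread("pics/side1.png")[230:400,200:360];b=cv2.imread("pics/top1.png")[180:350,130:260]
    cv2.imwrite("pics/c1.png",cv2.resize(np.hstack([a,b]),None,fx=2.7,fy=2.7,interpolation=cv2.INTER_CUBIC))
E
python3 s1.py
```

```text
rack [[0.36, 0.4, 2.01, -0.97, 0.23, -0.34]]
out []
outup [[0.42, 0.08, 2.15, -0.63, 0.39, -0.66]]
preup [[-0.23, 0.16, 2.12, -0.88, 0.7, 0.09]]
pre [[-0.29, 0.32, 2.11, -1.04, 0.59, 0.25]]
home [[-0.46, 0.38, 2.01, -1.03, 0.51, 0.08]]
[-1.46469914 -0.2697771   1.68409706  0.          1.72727269 -1.83549547] [-4.47654005e-02 -2.91617025e-01  1.73921243e+00 -4.44089210e-16
  1.69399725e+00 -1.71556173e+00] [ 0.39059824  0.20544708  2.09633072 -0.7257823   0.32040526 -0.57221534]
```

```bash
sed -i 's/^GX,GZ.*/GX,GZ=-35.,38./;s/radians(36)/radians(35)/' h.py
python3 s1.py go
```

```text
rack [[0.35, 0.4, 2.0, -0.87, 0.24, -0.45]]
out [[0.41, 0.29, 2.14, -1.05, 0.25, -0.21]]
outup [[0.41, 0.08, 2.14, -0.58, 0.41, -0.71]]
preup [[-0.25, 0.15, 2.12, -0.85, 0.7, 0.05]]
pre [[-0.3, 0.31, 2.1, -1.01, 0.59, 0.2]]
home [[-0.46, 0.38, 2.0, -0.98, 0.51, 0.03]]
[-1.46469914 -0.2697771   1.68409706  0.          1.72727269 -1.83549547] [-4.47654005e-02 -2.91617025e-01  1.73921243e+00 -4.44089210e-16
  1.69399725e+00 -1.71556173e+00] [ 0.38540049  0.20657191  2.08370904 -0.65459361  0.33679277 -0.64619059]
5.7083 [ 0.38445758  0.20524439  2.08223408 -0.65434259  0.33742563 -0.64660901] [-0.75303706 -0.52192561 -0.32588342]
```

View pics/c1.png

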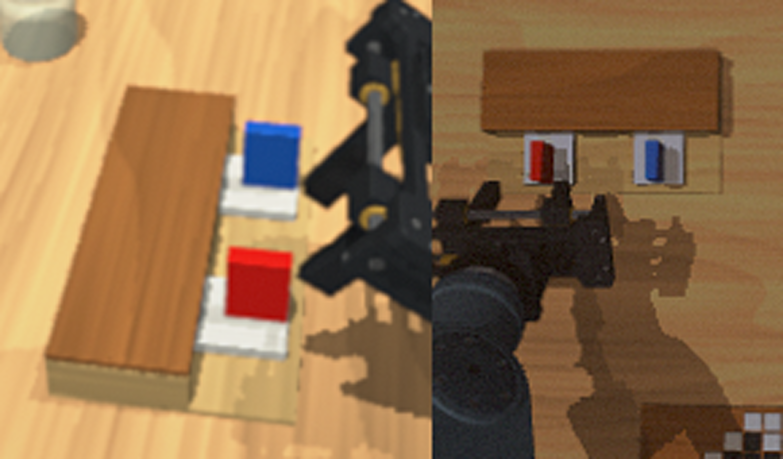

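Run:
```python
from h import *
from station import arm
p=np.array(arm.get_tool_pos());R=Ro.from_euler("xyz",arm.get_tool_rot()).as_matrix();w=arm.get_width()*44
print(p,w)
for n,off in(("side",(200,230)),("top",(130,180))):
    print(n,((proj(n,[p+R[:,0]*k for k in(-w,0,w)])-off)*2.7+([432,0] if n=="top" else 0)).round().tolist())
```

```text
[525.2981282  271.90443313  85.21341416] 26.555373064421335
side [[312.0, 201.0], [310.0, 235.0], [308.0, 271.0]]
top [[558.0, 188.0], [529.0, 189.0], [501.0, 189.0]]
```

Projected finger tips match the picture. Now I'll grasp, draw out and lift.

```bash
cat > s2.py <<'E'
from h import *
from station import arm,set_gripper
g=tcp(*RK,4)
hit=arm.servo_line(g.tolist(),speed=70,contact_N=8); print("hit",hit,np.round(arm.get_tool_pos(),1),g.round(1))
if hit: raise SystemExit
set_gripper(0); print("w mm",arm.get_width()*88,arm.get_force())
if not 9<arm.get_width()*88<15: raise SystemExit
arm.servo_line(tcp(*RK,4,dz=2).tolist(),speed=20); print(arm.get_force())
print("hit",arm.servo_line(tcp(*RK,4,dx=-75,dz=2).tolist(),speed=50,contact_N=15),arm.get_force())
arm.servo_line(tcp(*RK,4,dx=-75,dz=95).tolist(),speed=100)
print(arm.get_clock(),arm.get_width()*88,arm.get_force(),arm.get_joint_pos())
for n in("side","top"): cv2.imwrite(f"pics/{n}2.png",vision.camera(n)[:,:,::-1])
a=cv2.imread("pics/side2.png")[190:400,200:400];b=cv2.imread("pics/top2.png")[180:390,110:260]
cv2.imwrite("pics/c2.png",cv2.resize(np.hstack([a,b]),None,fx=2.2,fy=2.2,interpolation=cv2.INTER_CUBIC))
E
python3 s2.py
```

```text
hit False [564.1 273.2  26.7] [564.1 273.1  26.4]
w mm 11.966648260727936 [-0.7541859  -0.60535032  1.57313225]
[-0.89734063 -0.78904446 -2.21920112]
hit False [ 1.03182279  0.65777577 -2.23655817]
10.5333 11.484524489660451 [-0.93747614  0.26759418 -2.37179375] [ 0.41665771  0.06563389  2.14197013 -0.56448743  0.41980804 -0.72190457]
```

View pics/c2.png

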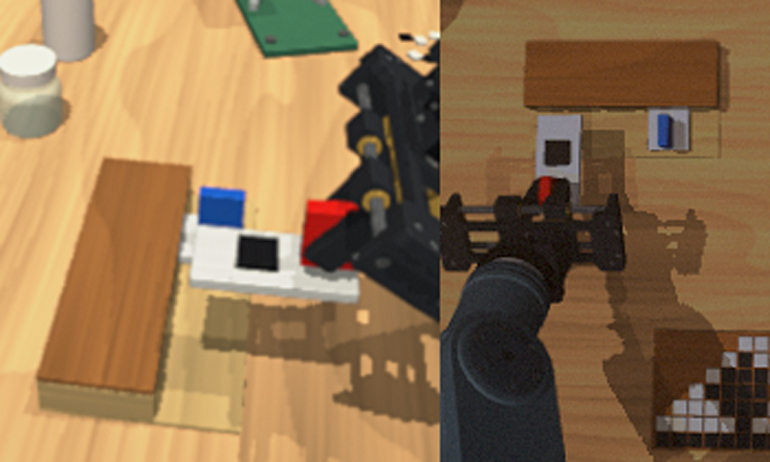

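The carrier is out and held, with the blue one undisturbed. I'll compare its seen corners with predictions for droop or slip.

```bash
python3 - <<'E'
from h import *
from station import arm
p=np.array(arm.get_tool_pos())
o=p-tcp(0,0,RK[2],0); print(o)
C=[(55,25,10),(55,-25,10),(-2,14,16),(26,14,16),(55,25,0),(-55,25,10),(-55,25,0),(-16,6,60),(-54,6,60)]
W=frame(o[0],o[1],RK[2],C)+[0,0,o[2]]
print(((proj("side",W)-(200,190))*2.2).round().tolist()); print(((proj("top",W)-(110,180))*2.2+[440,0]).round().tolist())
E
python3 - <<'E'
import cv2,numpy as np
a=cv2.imread("pics/side2.png")[270:340,275:370]
cv2.imwrite("pics/c3.png",cv2.resize(a,None,fx=8,fy=8,interpolation=cv2.INTER_CUBIC))
E
```

```text
[512.72377699 271.47624434  98.03189025]
[[188.0, 277.0], [195.0, 224.0], [277.0, 266.0], [234.0, 262.0], [188.0, 287.0], [358.0, 293.0], [356.0, 304.0], [306.0, 210.0], [366.0, 215.0]]
[[537.0, 115.0], [581.0, 115.0], [544.0, 165.0], [545.0, 140.0], [540.0, 116.0], [535.0, 213.0], [537.0, 213.0], [540.0, 177.0], [539.0, 213.0]]
```

View pics/c3.png

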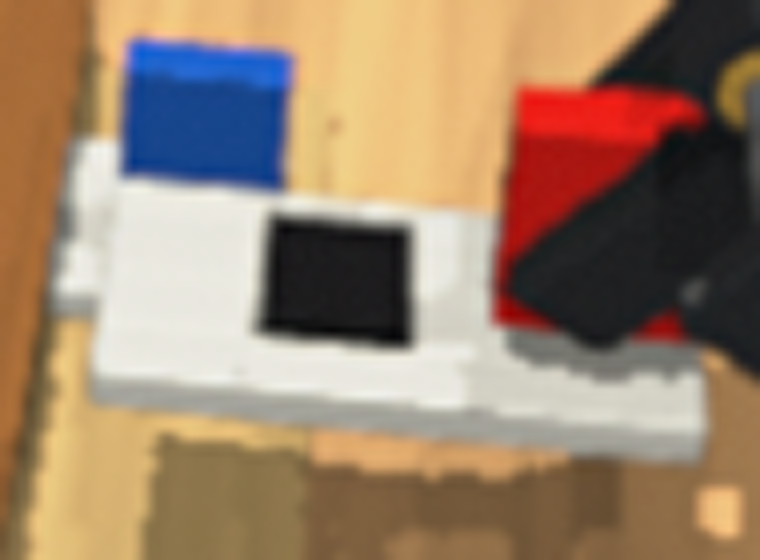

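The carrier is level within about 1° and positioned within about 2 mm. On to the press.

```bash
cat > s3.py <<'E'
from h import *
from station import arm,set_gripper
o=rpy(PR[2],LEAN,1).tolist()
arm.movep(tcp(*PR,12,dx=-125,dz=60).tolist(),o)
print(arm.get_clock(),arm.get_width()*88)
arm.servo_line(tcp(*PR,12,dx=-98,dz=5).tolist(),speed=80)
f0=np.array(arm.get_force())
h=arm.servo_line(tcp(*PR,12,dx=-98,dz=-2).tolist(),speed=15,contact_N=4)
t=np.array(arm.get_tool_pos()); print("down",h,t-tcp(*PR,12,dx=-98),arm.get_force()-f0,arm.get_clock(),arm.get_width()*88)
for n in("side","top"): cv2.imwrite(f"pics/{n}4.png",vision.camera(n)[:,:,::-1])
a=cv2.imread("pics/side4.png")[90:240,280:400];b=cv2.imread("pics/top4.png")[200:300,310:470]
cv2.imwrite("pics/c4.png",np.hstack([cv2.resize(a,None,fx=3.2,fy=3.2,interpolation=cv2.INTER_CUBIC),np.pad(cv2.resize(b,None,fx=2.5,fy=2.5,interpolation=cv2.INTER_CUBIC),((0,230),(0,0),(0,0)))]))
E
python3 s3.py
```

```text
12.15 11.875147547494176
down True [ 0.35331387  0.05727612 -0.00094554] [-0.39532456  1.19371697  6.99449148] 13.475 11.304757135621491
```

View pics/c4.png

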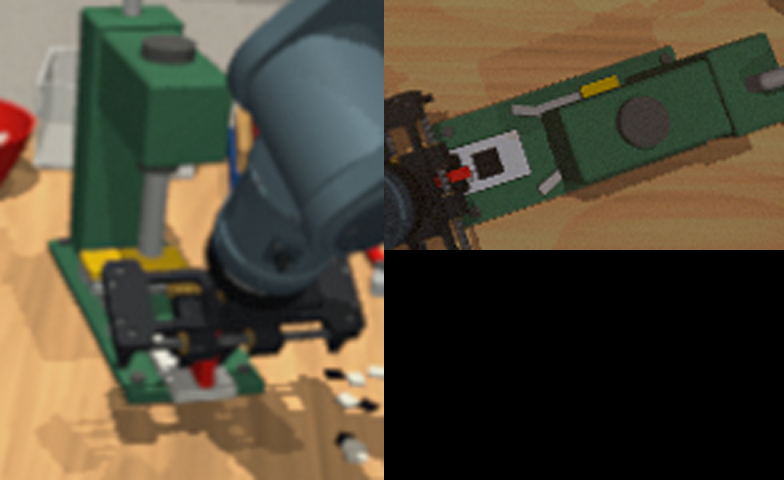

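The carrier is on the bed, centred and aligned with the rails. Sliding it in now.

```bash
cat > s4.py <<'E'
from h import *
from station import arm,set_gripper
ex=np.array([np.cos(PR[2]),np.sin(PR[2]),0]);ey=np.array([-ex[1],ex[0],0])
def rep(s,h): 
    d=np.array(arm.get_tool_pos())-tcp(*PR,12); f=np.array(arm.get_force()); print(s,h,"dx dy dz",np.round([d@ex,d@ey,d[2]],1),"F",np.round([f@ex,f@ey,f[2]],1),"w",round(arm.get_width()*88,1),"t",arm.get_clock())
arm.servo_line(tcp(*PR,12,dx=-98,dz=.4).tolist(),speed=10);rep("lift",0)
h=arm.servo_line(tcp(*PR,12,dx=-10,dz=.4).tolist(),speed=40,contact_N=12);rep("slide",h)
if not h:
    h=arm.servo_line(tcp(*PR,12,dx=8,dz=.4).tolist(),speed=12,contact_N=12);rep("home",h)
for n in("side","top"): cv2.imwrite(f"pics/{n}5.png",vision.camera(n)[:,:,::-1])
E
python3 s4.py
```

```text
lift 0 dx dy dz [-98.2  -0.1   0.1] F [-0.4  0.  -1.2] w 12.1 t 13.8917
slide False dx dy dz [-10.1   0.    0.4] F [ 0.2 -0.5 -2.2] w 11.7 t 16.2417
home True dx dy dz [ 1.5 -0.3  0. ] F [-0.5 -0.1  2.7] w 12.0 t 17.225
```

```bash
sed '/^arm.servo_line/,$d' s4.py > s5.py
cat >> s5.py <<'E'
d=np.array(arm.get_tool_pos())-tcp(*PR,12)
rep("now",0)
h=arm.servo_line(tcp(*PR,12,dx=10,dz=.4).tolist(),speed=10,contact_N=20);rep("push",h)
arm.wait(.3);rep("after",0)
for n in("side","top"): cv2.imwrite(f"pics/{n}6.png",vision.camera(n)[:,:,::-1])
a=cv2.imread("pics/side6.png")[90:240,280:400]
cv2.imwrite("pics/c6.png",cv2.resize(a,None,fx=4,fy=4,interpolation=cv2.INTER_CUBIC))
E
python3 s5.py
```

```text
now 0 dx dy dz [ 1.5 -0.2  0. ] F [-0.6 -0.1  4.8] w 11.8 t 17.325
push True dx dy dz [ 1.5 -0.3  0. ] F [-1.5  0.   3.1] w 11.5 t 17.7
after 0 dx dy dz [ 1.5 -0.3  0. ] F [-1.8 -1.   6.1] w 12.0 t 18.0
```

View pics/c6.png

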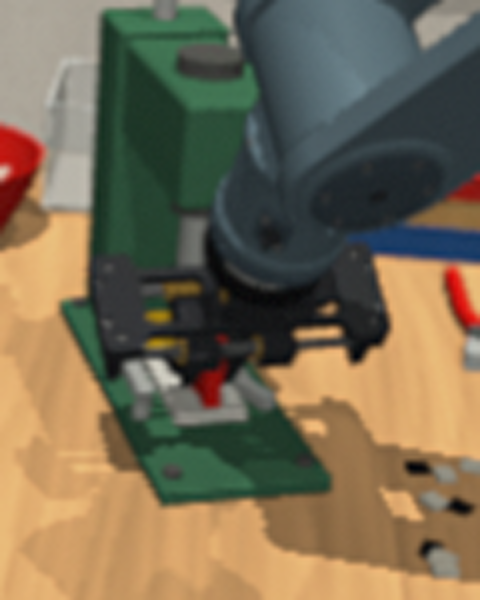

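It stops firmly at the same point twice (dx +1.5 mm, within calibration error), which should be the end stop. Releasing and backing out along the tool axis.

```bash
sed '/^arm.servo_line/,$d' s4.py > s6.py
cat >> s6.py <<'E'
set_gripper(.5);rep("open",0)
tz=Ro.from_euler("xyz",arm.get_tool_rot()).apply([0,0,1]);p=np.array(arm.get_tool_pos())
print(arm.servo_line((p-75*tz).tolist(),speed=70,contact_N=15))
arm.servo_line((p-75*tz-90*ex+[0,0,120]).tolist(),speed=150)
arm.movep([400,100,400],rpy(.1,0,1).tolist())
rep("away",0)
for n in("side","top"): cv2.imwrite(f"pics/{n}7.png",vision.camera(n)[:,:,::-1])
q=PR[0]+1.5*ex[0],PR[1]+1.5*ex[1],PR[2]
C=[(-55,25,22),(-55,-25,22),(-55,25,12),(-55,-25,12),(-54,6,72),(-54,-6,72),(-16,6,72)]
s=cv2.resize(cv2.imread("pics/side7.png"),None,fx=6,fy=6,interpolation=cv2.INTER_CUBIC)
for u in proj("side",frame(*q,C)): cv2.circle(s,tuple(int(v) for v in (u+.5)*6-.5),4,(255,255,0),1)
cv2.imwrite("pics/c7.png",np.hstack([s[6*140:6*220,6*285:6*365],cv2.resize(cv2.imread("pics/top7.png")[140:260,130:260],None,fx=2.4,fy=4)]))
E
python3 s6.py
```

```text
open 0 dx dy dz [ 1.2 -0.5 -0.5] F [0.9 0.6 0. ] w 44.2 t 18.7333
False
away 0 dx dy dz [-384.7    6.6  364.5] F [0.2 0.6 0.1] w 44.0 t 22.45
```

View pics/c7.png

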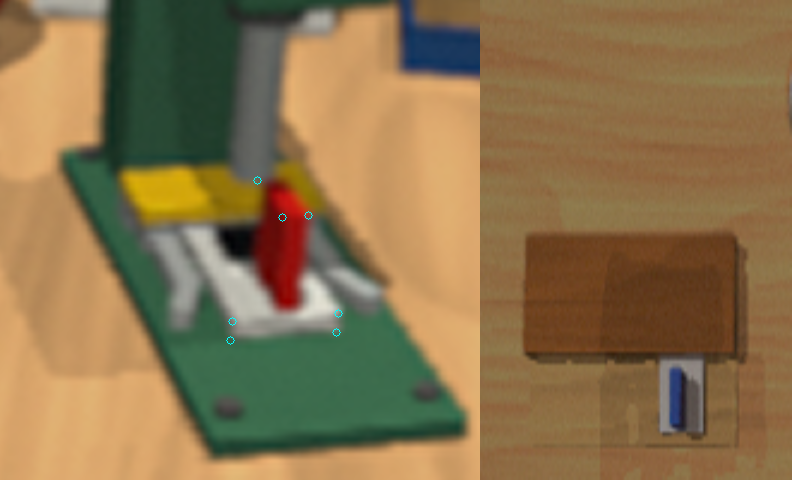

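The carrier is in place, under the lip and square, and the blue carrier is undisturbed. I'll use one last close-up to measure the plate's rear edge against the bed's rear edge; home is 80 mm.

Run:
```python
import cv2
s=cv2.imread("pics/side7.png")[165:220,295:367]
cv2.imwrite("pics/c8.png",cv2.resize(s,None,fx=10.5,fy=10.5,interpolation=cv2.INTER_CUBIC))
```

View pics/c8.png

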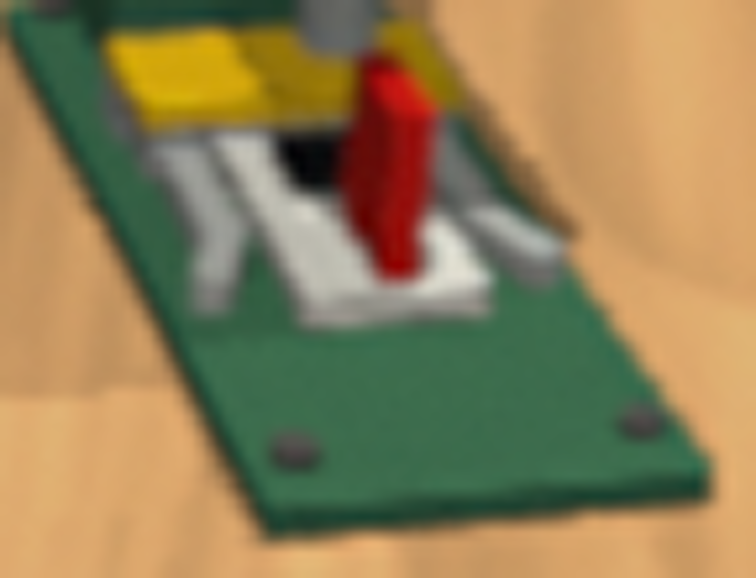

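Run:
```python
from h import *
f=lambda p:(np.array(p)+.5)/10.5-.5+[295,165]
ex=np.array([np.cos(PR[2]),np.sin(PR[2])]);ey=np.array([-ex[1],ex[0]])
for nm,p,z in(("plate top",[(303,308),(493,281)],22),("plate bottom",[(302,328),(490,305)],12),("bed rear",[(268,514),(708,467)],12),("lip front low",[(148,132)],26)):
    w=back("side",f(p),z)[:,:2]-PR[:2]; print(nm,(w@ex).round(1),(w@ey).round(1))
```

```text
plate top [-57.7 -50.8] [ 25.8 -27.3]
plate bottom [-50.6 -45.8] [ 23.3 -29.2]
bed rear [-136.7 -131.7] [ 56.3 -57. ]
lip front low [36.7] [43.]
```

```bash
python3 -c "
from station import arm,job
print(arm.get_clock());job.close_job()"
```

```text
22.55
the job is handed in; nothing more can be done
```

The red carrier is in the press, tongue under the yellow lip and against the end stop. I let go of it there, backed the arm clear and handed in the job at 22.6 s. I held the fin with the tool leaning 35° rather than the suggested 40°, because 40° was out of the wrist's range at that height.

**End stop:** The slide stopped at the same place twice, set to stop at 12 N and then 20 N. That was 1.5 mm past my computed home position, within the calibration error.

**Last picture:** The plate's top rear edge is about 79.9 mm from the bed's rear edge, against 80 mm when home, and it sits square between the rails. A reading off the plate's blurry bottom edge disagreed, putting it about 6 mm further in. I discounted that one because the stop position supports the top-edge reading.

**Everything else:** The blue carrier looked undisturbed in its bay. The bottle and jar were never approached; I did not check them again in the final picture. The arm was clear and touching nothing, with no forces beyond the small contact ones.

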